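# Wedge the rocking lab stirrer

## Task

The box-shaped stirrer on the bench rocks, because its foot at the near right corner, as seen from the robot, is too short. Using the fingertips only, lifting nothing, push the wooden wedge thin end first under that foot until the stirrer no longer rocks but still stands level where it was; test it by pressing down firmly on the top of that corner, and finish with the fingertips still holding that firm press, the corner not giving way. Leave the glassware and the other things as they stand.

Things in the scene. Friction and masses are not known exactly. Their poses are not given: they have to be found in the camera images.
- stirrer: Grey box of a lab stirrer, loose on the bench, about 1.2 kg, 200 (its x) by 240 (y) by 55 mm high; two black knobs on its front (-x side, towards the robot), a round plate with a beaker on top. Origin on the bench under its centre; at yaw 0 x points away from the robot, y left. Square rubber feet, 22 mm, at x +-80, y +-100; underside 15 above the bench. At rest it stands level on the three good feet.
- foot_spot (a point): The point on the bench straight below the centre of the short foot (at x -80, y -100, z 0 mm in the stirrer's frame). That foot ends 4.5 to 9.5 mm above the bench (unknown beforehand). Without the wedge, a press of about 3 N on the corner above tips the corner down until this foot meets the bench; with the wedge snug it gives less than 1 mm.
- corner_pad: The square black rubber pad, 34 x 34 and 4 thick, on top of the stirrer at the corner above the short foot; the press is made on it (a firm press is 5 N and more). Origin at the centre of its underside. The other three corners have the same pads.
- pad_top (a point): Centre of that pad's upper face, 59 above the bench.
- wedge: Plain wooden wedge, 120 g, 100 mm long (its x), 50 wide (y), on the bench before the short foot, thin end towards it. Flat below; 3 thick at the thin end (+x), rising evenly to 23 at the upright heel face (-x). Origin at the centre of its underside. It slides under about 1 N; once snug under the foot, resistance climbs sharply past 5 N.
- wedge_tip (a point): Middle of the wedge's thin end, on the bench.
- wedge_heel (a point): Middle of the wedge's heel face (50 wide, 23 high), 11 above the bench: where to push.
- beaker: Glass beaker, 66 across and 70 high, standing on the stirrer's plate. Origin under its centre.
- vial: Small amber vial with a cap, 26 across, 55 high, in front of the stirrer. Origin under its centre.
- dish: Low glass dish, 90 across, 16 high, right of the wedge. Origin under its centre.
- jar: Amber jar with a black cap, 80 across, 130 high, standing left or right of the stirrer. Origin under its centre.
- flask: Conical glass flask, 84 across, 136 high, standing left or right of the stirrer. Origin under its centre.
- spatula: Steel spatula, 180 long, lying left of the wedge. Origin under its middle.
Things that resemble listed ones, but are neither listed nor needed, are in the scene too. Of the things that look like the wedge, the largest one is meant.

How it is judged:
By the outcome, as a careful person would: the job done as asked, in the order asked, and still so for the second after the job is handed in, while the arm keeps its last pose, push and grip.
It also fails if it takes over 45 s, if anything falls off the work surface, if the arm or the gripper's body presses on something with over 40 N, if the wrist force passes 120 N, or if a joint passes its speed limit or range.

## Robot

A 6-joint arm with a two-finger parallel gripper is mounted at the origin on the work surface. World frame = base frame: x ahead of the robot, y to its left, z up, the work surface at z = 0. Lengths are in mm, angles in rad, forces in N, time in s.
With the tool pointing down it reaches from about 425 to 950 mm from the base axis. Payload 3.5 kg.
Tool frame: the origin (TCP) lies where the fingers leave the gripper's body, on its centre line; the fingertips stand 73 mm ahead of it and the grasp point (between the pads) lies 54 mm ahead of it; y points along the fingers, z is the direction in which the jaws open and shut, and the axes are right-handed (so a half turn about y gives the same grasp; the last joint's range is limited). The gripper opens to 85 mm and grips with 20 to 120 N. Pads are 22 mm wide; open, the fingers measure 114 mm over their backs; the gripper's body (76 mm by 85 mm) begins 54 mm behind the grasp point. The pads swing forward as they close: fully open they stand 13 mm farther back than shut.
Start: joints at [1.102, 0.286, 1.577, -0, 1.279, -0.15], TCP at [211.527, 640.986, 303.925] pointing down, gripper open.
Joint ranges: [-2.77, 2.77], [-0.9, 2.22], [0.21, 2.48], [-1.53, 4.67], [0.24, 2.81], [-2.84, 2.84]. Speed limits (rad/s): [2.79, 2.79, 3.14, 3.14, 3.14, 3.14].

## Interface

Orientations are given as a unit quaternion [x, y, z, w].
In Python, from rig import telemetry, get_image, job_done gives the robot as it stands. The module is installed in compiled form; this text tells all that it offers.
- The arm moves only by the tool drive_tool, never from a script. Its argument "commands" is a list of rows, each a list of 7 numbers: the finger opening in m, from 0 to 0.0854, then the shift along the tool's x, y, z in m, then the turn, a rotation vector about the tool's x, y, z in degrees. In form: [[fingers, tx, ty, tz, ax, ay, az], ...]. A call has 1 to 20 rows; each row is the pose to reach, as a shift and turn from the pose commanded when the call began, along the tool's axes at that moment; what a row does not reach only later rows make up. A row lasts 1/10 s, in which the tool goes at most 50 mm and 8.59 degrees, less where a joint would pass 70% of its speed; a pose out of reach is approached as far as the arm can. A call with a gripper value outside its range is refused whole. The fingers move at their own pace and stop on an object; the grip force is fixed at half the most. Time passes only in rows, so rows that repeat a pose let the fingers close. It gives the time, the measured TCP pose, the force and the opening at its end, in the units of the state.
- telemetry.get_obs(): the state, without advancing time (a new reading comes with each control period).
- get_image(name): name is "side" or "top"; returns a dict with "pixels" (384x512x3 uint8, red, green, blue), "mtx" (3x3 intrinsics, pixels), "xyz" and "rotation" of the camera in the world. Camera axes: x right, y down, z forward; pixel columns grow to the right and rows downward; lengths in mm; the calibration is good to about 2 mm. A picture is of the moment at which its call begins. There is no depth.
- job_done(): hands the job in, once; it reports no verdict.
The state is a dict: "t": time; "joint_positions": joint angles; "joint_vel": joint speeds; "joint_efforts": joint torques, N m; "tcp_pos": TCP position; "tcp_rot": TCP orientation; "wrist_force": force on the tool from outside, world axes, zero at the start; "moment": the same for the moment, N m; "width": finger opening in mm.
Only numpy, scipy, OpenCV 4.12 (cv2) and the standard library are available. Lean on these libraries where they do the work, as an engineer would, in place of code of your own. Each camera call takes 0.05 s, during which the arm holds its last target.

## Working session

There is one attempt and no reset: what is moved stays moved. The work goes in short steps, Python scripts to look and compute and a tool call to move; the robot and the scene stay as the last step left them, time stands still between calls to the robot, and variables do not carry over. Pictures are saved under pics/ and viewed, and the job is handed in when it is done.

Besides the shell and the picture viewer there is one more tool, called after "Request:" by a JSON object that holds its "method" and its "body", one argument or row to a line. drive_tool: Moves the arm, as the interface text tells. Its arguments: {"type":"object","properties":{"commands":{"type":"array"}},"required":["commands"]}

```bash
mkdir -p pics; ls
cat > h.py <<'E'
import numpy as np, cv2
from rig import telemetry, get_image, job_done
def snap(name,fn):
    d=get_image(name); cv2.imwrite('pics/'+fn+'.png',cv2.cvtColor(d['pixels'],cv2.COLOR_RGB2BGR))
    np.savez('pics/'+fn+'.npz',**d); return d
def ray(d,u,v,z):
    r=np.array(d['rotation']);
    w=r@np.linalg.inv(d['mtx'])@np.array([u,v,1.0]); c=np.array(d['xyz']); 
    return c+w*(z-c[2])/w[2]
def proj(d,p):
    q=np.array(d['mtx'])@(np.array(d['rotation']).T@(np.array(p,float)-np.array(d['xyz']))); return q[:2]/q[2]
def load(fn): return dict(np.load('pics/'+fn+'.npz'))
E
python3 - <<'E'
from h import *
for n in ('top','side'):
    d=snap(n,n+'0'); print(n,d['xyz'],np.array(d['rotation']).round(3).tolist(),d['mtx'])
print(telemetry.get_obs())
E
```

```text
pics
top [ 377.31824309    9.77806032 1102.0950926 ] [-0.695, 0.713, -0.05, 0.075] [[462.78711045   0.         259.32209334]
 [  0.         462.78711045 193.36962813]
 [  0.           0.           1.        ]]
side [ 335.61262513 -473.47756754  652.73312273] [0.911, -0.181, 0.079, -0.363] [[389.96484155   0.         251.73181064]
 [  0.         389.96484155 193.43099684]
 [  0.           0.           1.        ]]
{'t': 0.1, 'joint_positions': array([ 1.10201178e+00,  2.87135048e-01,  1.57804176e+00, -1.74284274e-05,
        1.27860758e+00, -1.49970852e-01]), 'joint_vel': array([-0.00207129, -0.00224765, -0.0035165 , -0.00124197,  0.00052494,
       -0.00102142]), 'joint_efforts': array([ 6.94798655e-04, -4.07297623e+01, -2.93698364e+01, -1.63105110e-04,
        3.42771164e-03,  6.59439820e-06]), 'tcp_pos': array([211.3256191 , 640.59980022, 302.64062969]), 'tcp_rot': array([ 0.69888157, -0.11246938,  0.11200876, -0.69740177]), 'wrist_force': array([ 0.11419029,  0.05027966, -0.29279718]), 'moment': array([-0.00360467, -0.01614428,  0.00343272]), 'width': 85.1020604299672}
```

View pics/top0.png

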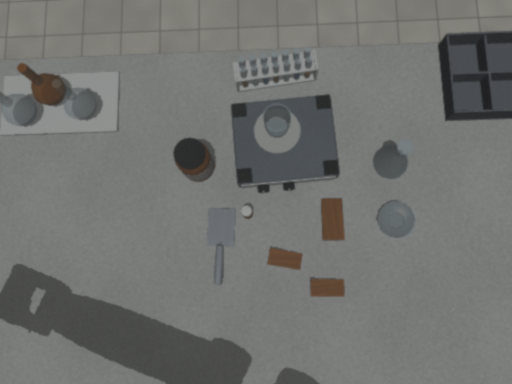

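View pics/side0.png

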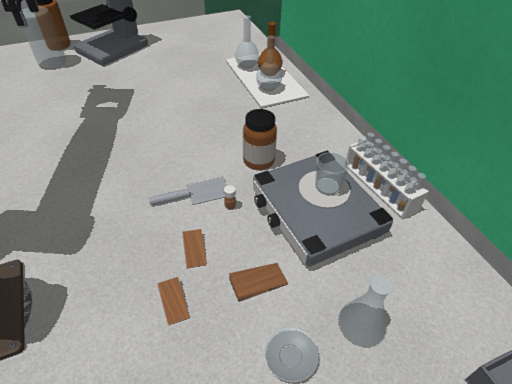

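Run:
```python
from h import *
d=get_image('top')
print(np.array(d['rotation']))
d=get_image('side')
print(np.array(d['rotation']))
```

```text
[-0.69517391  0.71319857 -0.04957207  0.07499094]
[ 0.91070355 -0.18071863  0.07884509 -0.36296456]
```

The top view shows the stirrer at (285,140), with the short-foot corner pad near (331,168). There are three wooden pieces: the largest at (333,219), and two smaller ones at (285,258) and (327,287). The jar is at (192,155), the flask at (390,160), the dish at (396,219), the vial at (247,211) and the spatula at (220,245). The side view shows the same three wood pieces at (258,281), (195,248) and (173,300). I choose the one at (333,219) in the top view: it is the largest, and it lies before the corner.

```bash
sed -i 's/r=np.array(d\[.rotation.\]);/r=rot(d);/; s/np.array(d\[.rotation.\]).T/rot(d).T/' h.py
cat >> h.py <<'E'
from scipy.spatial.transform import Rotation as R
def rot(d):
    return R.from_quat(d['rotation']).as_matrix()
E
python3 - <<'E'
from h import *
for n in ('top','side'):
    d=load(n+'0'); im=d['pixels']; hsv=cv2.cvtColor(im,cv2.COLOR_RGB2HSV)
    m=((hsv[...,0]<14)&(hsv[...,1]>110)&(hsv[...,2]>40)).astype(np.uint8)
    for c in cv2.findContours(m,0,2)[0]:
        if cv2.contourArea(c)<150: continue
        r=cv2.minAreaRect(c); print(n,np.round(r[0]),np.round(r[1],1),cv2.contourArea(c)); b=cv2.boxPoints(r)
        print('   z0',[ray(d,*p,0)[:2].round(0).tolist() for p in b], b.round(1).tolist())
    # black pads
    g=im.max(2); m=(g<32).astype(np.uint8)
    for c in cv2.findContours(m,0,2)[0]:
        if cv2.contourArea(c)<60: continue
        M=cv2.moments(c); p=(M['m10']/M['m00'],M['m01']/M['m00'])
        if (n=='top' and 220<p[0]<350 and 85<p[1]<200) or (n=='side' and 245<p[0]<400 and 140<p[1]<260): print(n,'dark',np.round(p,1),cv2.contourArea(c),ray(d,*p,59).round(1))
for n,(x,y,w,h) in dict(top=(225,85,190,160),side=(180,140,200,160)).items():
    d=load(n+'0'); c=d['pixels'][y:y+h,x:x+w]
    cv2.imwrite(f'pics/{n}_crop.png',cv2.cvtColor(cv2.resize(c,None,fx=3.7,fy=3.7,interpolation=cv2.INTER_CUBIC),cv2.COLOR_RGB2BGR))
E
```

```text
top [327. 287.] [14. 30.] 380.5
   z0 [[366.0, -71.0], [364.0, -141.0], [332.0, -139.0], [334.0, -70.0]] [[312.0, 280.0], [342.0, 280.0], [342.0, 294.0], [312.0, 294.0]]
top [284. 258.] [30.3 14.1] 346.0
   z0 [[408.0, 30.0], [441.0, 24.0], [426.0, -46.0], [394.0, -39.0]] [[268.1000061035156, 262.5], [270.6000061035156, 248.60000610351562], [300.5, 254.0], [297.8999938964844, 267.8999938964844]]
top [332. 219.] [38. 19.] 631.0
   z0 [[554.0, -105.0], [552.0, -151.0], [462.0, -146.0], [463.0, -101.0]] [[323.0, 200.0], [342.0, 200.0], [342.0, 238.0], [323.0, 238.0]]
top [43. 91.] [19.3 18.9] 216.5
   z0 [[876.0, 629.0], [889.0, 582.0], [838.0, 565.0], [825.0, 611.0]] [[31.399999618530273, 84.80000305175781], [49.5, 79.30000305175781], [55.0, 97.80000305175781], [37.0, 103.19999694824219]]
side [173. 301.] [42.9 21.7] 836.0
   z0 [[326.0, -51.0], [366.0, -54.0], [363.0, -143.0], [326.0, -139.0]] [[156.39999389648438, 283.0], [177.3000030517578, 277.1000061035156], [189.10000610351562, 318.29998779296875], [168.1999969482422, 324.20001220703125]]
side [258. 279.] [28.2 52.5] 1220.0
   z0 [[458.0, -84.0], [564.0, -84.0], [555.0, -146.0], [454.0, -143.0]] [[228.1999969482422, 274.0], [277.8999938964844, 256.70001220703125], [287.1000061035156, 283.29998779296875], [237.5, 300.6000061035156]]
side [194. 248.] [36.1 18.8] 610.0
   z0 [[404.0, 50.0], [443.0, 42.0], [425.0, -47.0], [389.0, -39.0]] [[181.89999389648438, 231.39999389648438], [200.5, 228.8000030517578], [205.60000610351562, 264.5], [187.0, 267.1000061035156]]
side [260. 135.] [20. 31.] 383.5
   z0 [[665.0, 347.0], [745.0, 315.0], [708.0, 236.0], [632.0, 266.0]] [[244.0, 125.0], [275.0, 125.0], [275.0, 145.0], [244.0, 145.0]]
side dark [381.2 216. ] 150.0 [ 777.2 -109.9   59. ]
```

View pics/top_crop.png

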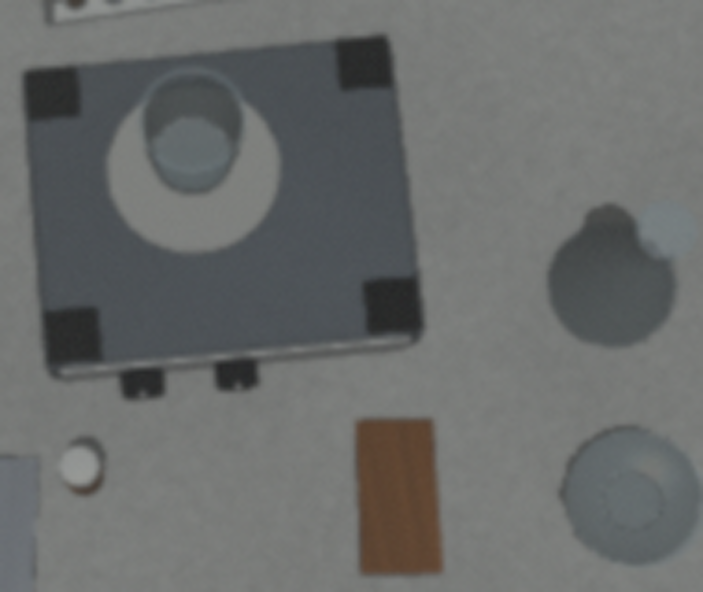

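View pics/side_crop.png

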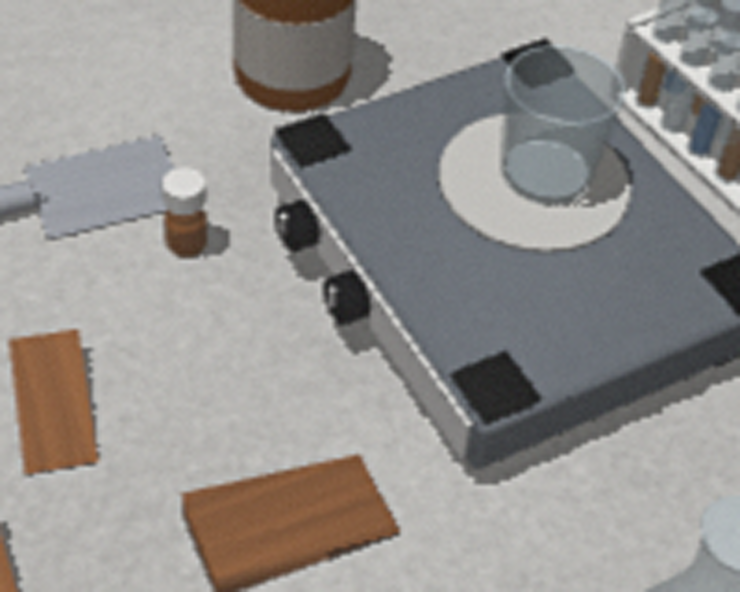

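The crops confirm the choice. The wedge at crop (400,497) in the top view has its thin end towards the stirrer, just in front of the corner pad at crop (392,305). The dish is to its right at (630,495). Next I measure the pads, wedge corners and obstacles.

Run:
```python
from h import *
def sub(n,x,y,w,h,f):
    d=load(n+'0'); c=cv2.resize(d['pixels'][y:y+h,x:x+w],None,fx=4,fy=4,interpolation=cv2.INTER_CUBIC)
    m=f(c).astype(np.uint8); out=[]
    for k in cv2.findContours(m,0,2)[0]:
        if cv2.contourArea(k)>800: out.append(k)
    return d,out,lambda p:((p[0]+.5)/4-.5+x,(p[1]+.5)/4-.5+y)
pads={}
for n,b in dict(top=(225,85,130,115),side=(245,140,160,130)).items():
    d,o,t=sub(n,*b,lambda c:(c.max(2)<50))
    for k in o:
        r=cv2.minAreaRect(k); p=t(r[0]); print(n,'pad',np.round(p,1),np.round(np.array(r[1])/4,1),ray(d,*p,59).round(1))
wood=lambda c:(lambda h:(h[...,0]<16)&(h[...,1]>90))(cv2.cvtColor(c,cv2.COLOR_RGB2HSV))
for n,b in dict(top=(310,190,45,60),side=(220,250,75,60)).items():
    d,o,t=sub(n,*b,wood)
    for k in o:
        q=cv2.approxPolyDP(cv2.convexHull(k),10,True)[:,0]
        for p in q:
            p=t(p); print(n,'wedge',np.round(p,1),'z0',ray(d,*p,0)[:2].round(1),'z3',ray(d,*p,3)[:2].round(1),'z23',ray(d,*p,23)[:2].round(1))
d=load('top0')
for nm,p,z in [('dish',(396,219),10),('vial',(247,211),55),('flaskbase',(390,163),0),('jar',(190,153),130),('beaker',(275.5,126),62)]: print(nm,ray(d,*p,z).round(0))
```

```text
top pad [244.1 175.1] [12.8 13.1] [607.6  79.5  59. ]
top pad [330.6 167.1] [13.7 13.5] [ 620.4 -120.    59. ]
top pad [238.7 109.9] [11.6 12.6] [766.2  89.8  59. ]
top pad [322.8 101.8] [12.2 12.8] [ 779.  -109.6   59. ]
side pad [313.6 244.2] [18.3 16.4] [ 617.8 -119.5   59. ]
side pad [273.5 220. ] [12.7 10.4] [572.8 -37.7  59. ]
side pad [380.8 216. ] [19.4 13.8] [ 776.7 -109.4   59. ]
side pad [260.3 200.5] [12.6  9.4] [569.6  19.8  59. ]
side pad [264.3 177.6] [11.4 16.8] [605.   79.1  59. ]
top wedge [339.9 198.9] z0 [ 555.3 -145.7] z3 [ 554.8 -145.2] z23 [ 551.6 -142.4]
top wedge [343.1 237.9] z0 [ 461.8 -148.4] z3 [ 461.6 -148. ] z23 [ 460.  -145.1]
top wedge [323.1 238.6] z0 [ 461.2 -101.3] z3 [ 461. -101.] z23 [459.5 -99. ]
top wedge [321.6 199.9] z0 [ 554.1 -102. ] z3 [ 553.7 -101.7] z23 [550.4 -99.7]
side wedge [276.9 263.4] z0 [555.6 -97.9] z3 [554.6 -99.6] z23 [ 547.9 -111.2]
side wedge [286.6 283.6] z0 [ 553.4 -146. ] z3 [ 552.4 -147.5] z23 [ 545.7 -157.5]
side wedge [238.4 299.9] z0 [ 456.5 -142.6] z3 [ 455.9 -144.2] z23 [ 452.2 -154.3]
side wedge [229.4 273.1] z0 [461.  -83.2] z3 [460.5 -85. ] z23 [456.6 -97. ]
dish [ 502. -273.   10.]
vial [524.  75.  55.]
flaskbase [ 640. -271.    0.]
jar [645. 192. 130.]
beaker [722.   4.  62.]
```

```bash
cat >> h.py <<'E'
YAW=0.064; FOOT=np.array([619.3,-119.8])
def target(yaw,flip):
    ex=np.array([np.cos(yaw),np.sin(yaw),0]); y=np.array([0,0,-1.]); x=flip*ex; z=np.cross(x,y)
    return np.c_[x,y,z]
def delta(pos,yaw,flip,cmd=None):
    o=telemetry.get_obs(); T=R.from_quat(o['tcp_rot']).as_matrix()
    p=o['tcp_pos'] if cmd is None else np.array(cmd,float)
    return (T.T@(np.array(pos)-p)).round(1), np.degrees(R.from_matrix(T.T@target(yaw,flip)).as_rotvec()).round(2)
E
python3 - <<'E'
from h import *
o=telemetry.get_obs(); print(R.from_quat(o['tcp_rot']).as_matrix().round(3), o['joint_positions'].round(3))
for f in (1,-1):
    for p in ([520,250,300],[432,-123.5,280],[432,-123.5,110]): print(f,p,delta(p,YAW,f,[211.5,641,303.9]))
E
```

```text
[[ 0.95  -0.001  0.313]
 [-0.313 -0.001  0.95 ]
 [-0.    -1.    -0.001]] [ 1.102  0.287  1.578  0.     1.279 -0.15 ]
1 [520, 250, 300] (array([ 415.5,    4.2, -274.6]), array([  0.08, -21.93,  -0.03]))
1 [432, -123.5, 280] (array([ 449. ,   24.8, -656.8]), array([  0.08, -21.93,  -0.03]))
1 [432, -123.5, 110] (array([ 449. ,  194.8, -656.6]), array([  0.08, -21.93,  -0.03]))
-1 [520, 250, 300] (array([ 415.5,    4.2, -274.6]), array([4.0000e-02, 1.5807e+02, 1.1000e-01]))
-1 [432, -123.5, 280] (array([ 449. ,   24.8, -656.8]), array([4.0000e-02, 1.5807e+02, 1.1000e-01]))
-1 [432, -123.5, 110] (array([ 449. ,  194.8, -656.6]), array([4.0000e-02, 1.5807e+02, 1.1000e-01]))
```

Request:
{"method": "drive_tool", "body": {
  "commands": [
    [0.02,0.05,0,-0.033,0,-3,0],
    [0.02,0.1,0,-0.066,0,-6,0],
    [0.02,0.15,0,-0.1,0,-9,0],
    [0.02,0.2,0,-0.133,0,-12,0],
    [0.02,0.25,0,-0.166,0,-15,0],
    [0.02,0.3,0,-0.2,0,-18,0],
    [0.02,0.35,0,-0.235,0,-20,0],
    [0.02,0.4155,0.004,-0.2746,0,-21.9,0],
    [0.02,0.4155,0.004,-0.2746,0,-21.9,0],
    [0.02,0.43,0.01,-0.4,0,-21.9,0],
    [0.02,0.43,0.01,-0.4,0,-21.9,0],
    [0.02,0.44,0.02,-0.53,0,-21.9,0],
    [0.02,0.44,0.02,-0.53,0,-21.9,0],
    [0.02,0.449,0.025,-0.6568,0,-21.9,0],
    [0.02,0.449,0.025,-0.6568,0,-21.9,0],
    [0.02,0.449,0.025,-0.6568,0,-21.9,0],
    [0.02,0.449,0.025,-0.6568,0,-21.9,0],
    [0.02,0.449,0.025,-0.6568,0,-21.9,0],
    [0.02,0.449,0.025,-0.6568,0,-21.9,0],
    [0.02,0.449,0.025,-0.6568,0,-21.9,0]
  ]
}}

```text
t: 2.2
tcp_pos: [431.9, -123.4, 278.8]
tcp_rot: [-0.707, -0.022, 0.022, 0.707]
wrist_force: [0.0, 0.4, 0.6]
width: 20.2
```

Run:
```python
from h import *
o=telemetry.get_obs(); print({k:np.round(v,3) for k,v in o.items()})
print(delta([430,-123.5,79],YAW,1))
```

```text
{'t': np.float64(2.2), 'joint_positions': array([-5.050e-01, -2.090e-01,  2.134e+00,  1.000e-03,  1.217e+00,
       -2.138e+00]), 'joint_vel': array([ 0.032, -0.002,  0.   ,  0.002, -0.   , -0.001]), 'joint_efforts': array([-7.5900e-01, -2.0211e+01, -2.8680e+01, -3.3000e-02, -1.1000e-02,
       -7.0000e-03]), 'tcp_pos': array([ 431.921, -123.432,  278.83 ]), 'tcp_rot': array([-0.707, -0.022,  0.022,  0.707]), 'wrist_force': array([0.014, 0.43 , 0.588]), 'moment': array([-0.021, -0.007,  0.035]), 'width': np.float64(20.162)}
(array([-1.900e+00,  1.998e+02, -1.000e-01]), array([-0.04, -0.1 , -0.01]))
```

Request:
{"method": "drive_tool", "body": {
  "commands": [
    [0.02,-0.002,0.05,0,0,0,0],
    [0.02,-0.002,0.1,0,0,0,0],
    [0.02,-0.002,0.15,0,0,0,0],
    [0.02,-0.002,0.18,0,0,0,0],
    [0.02,-0.002,0.199,0,0,0,0],
    [0.02,-0.002,0.199,0,0,0,0],
    [0.02,-0.002,0.199,0,0,0,0]
  ]
}}

```text
t: 2.9
tcp_pos: [430.6, -122.7, 80.3]
tcp_rot: [-0.707, -0.023, 0.023, 0.707]
wrist_force: [1.0, 0.3, 0.7]
width: 20.0
```

Run:
```python
from h import *
for n,(x,y,w,h) in dict(top=(225,85,190,160),side=(150,140,240,180)).items():
    d=snap(n,n+'1'); c=d['pixels'][y:y+h,x:x+w]
    cv2.imwrite(f'pics/{n}1_crop.png',cv2.cvtColor(cv2.resize(c,None,fx=3.3,fy=3.3,interpolation=cv2.INTER_CUBIC),cv2.COLOR_RGB2BGR))
print(telemetry.get_obs()['tcp_pos'])
```

```text
[ 431.35110304 -123.5532213    81.5179484 ]
```

View pics/side1_crop.png

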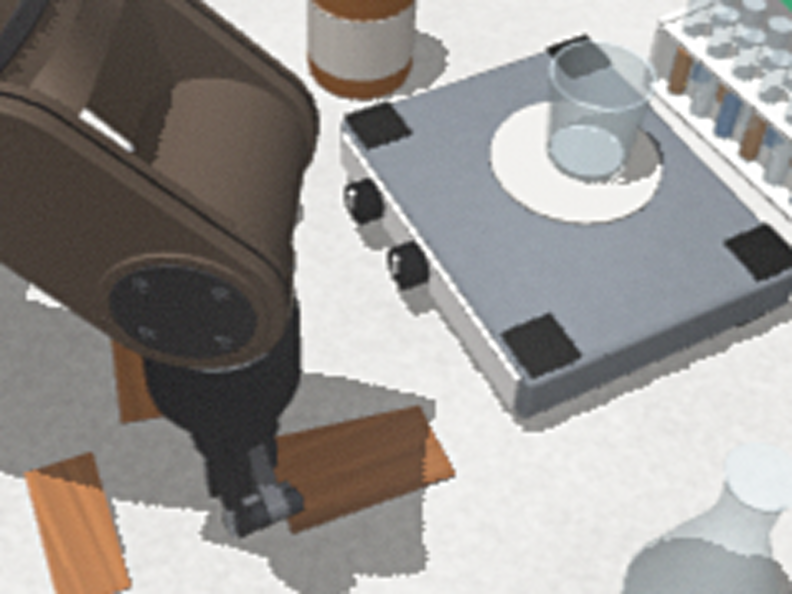

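The side view shows the fingers just behind the wedge heel, at crop (265,505), low and clear of the small wedge at (80,530). I'll lower a few mm and start the push.

Request:
{"method": "drive_tool", "body": {
  "commands": [
    [0.02,0,0.004,0,0,0,0],
    [0.02,0.005,0.004,0,0,0,0],
    [0.02,0.01,0.004,0,0,0,0],
    [0.02,0.014,0.004,0,0,0,0],
    [0.02,0.018,0.004,0,0,0,0],
    [0.02,0.022,0.004,0,0,0,0],
    [0.02,0.026,0.004,0,0,0,0],
    [0.02,0.03,0.004,0,0,0,0],
    [0.02,0.034,0.004,0,0,0,0],
    [0.02,0.038,0.004,0,0,0,0],
    [0.02,0.042,0.004,0,0,0,0],
    [0.02,0.046,0.004,0,0,0,0],
    [0.02,0.05,0.004,0,0,0,0],
    [0.02,0.05,0.004,0,0,0,0]
  ]
}}

```text
t: 4.4
tcp_pos: [480.7, -120.5, 76.1]
tcp_rot: [0.707, 0.023, -0.022, -0.707]
wrist_force: [0.0, -0.6, 0.6]
width: 19.7
```

Run:
```python
from h import *
for n,(x,y,w,h) in dict(top=(225,85,190,160),side=(150,140,240,180)).items():
    d=snap(n,n+'2'); c=d['pixels'][y:y+h,x:x+w]
    cv2.imwrite(f'pics/{n}2_crop.png',cv2.cvtColor(cv2.resize(c,None,fx=3.3,fy=3.3,interpolation=cv2.INTER_CUBIC),cv2.COLOR_RGB2BGR))
o=telemetry.get_obs();print(o['tcp_pos'],o['wrist_force'])
```

```text
[ 480.24750541 -120.42831823   75.98201542] [-0.06114545 -0.28422846  0.4073906 ]
```

View pics/side2_crop.png

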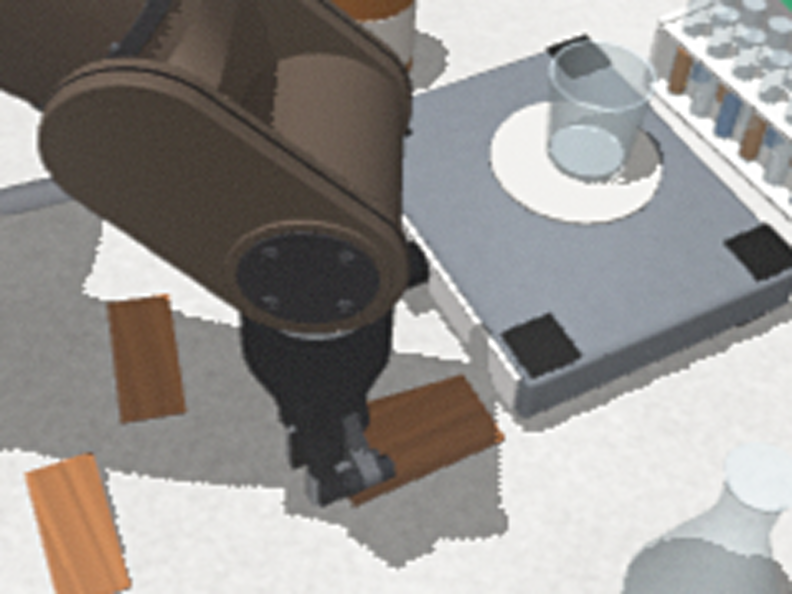

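View pics/top2_crop.png

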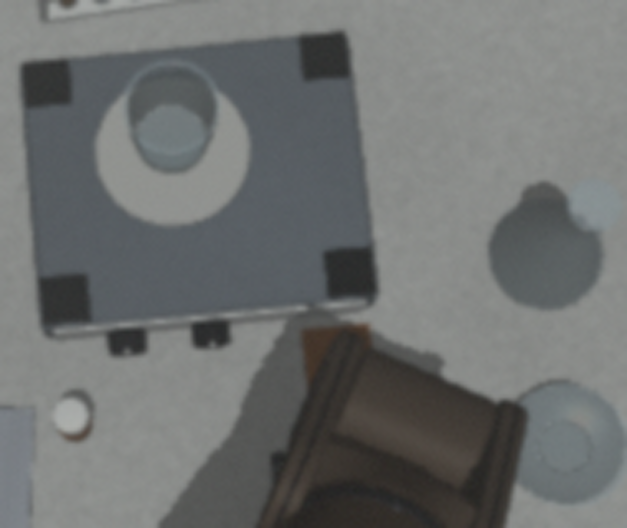

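The side view shows the wedge thin end, corners near crop (463,378) and (503,438), now just before the stirrer front and well lined up with the pad. The top view agrees, with the tip edge at (304..370,328).

Run:
```python
from h import *
loc=lambda p:(R.from_euler('z',-YAW).as_matrix()[:2,:2]@(p[:2]-FOOT)).round(1)
s=load('side2');t=load('top2')
for d,pts in ((s,[(302.4,272.7),(290.3,254.5)]),(t,[(317.1,185.3),(337.1,183.5)])):
    for p in pts: q=ray(d,*p,2);print(q.round(1),loc(q))
print(loc(np.array([480.25,-120.4])))
```

```text
[ 591.6 -137.1    2. ] [-28.7 -15.5]
[588.9 -90.3   2. ] [-28.4  31.4]
[589.7 -92.5   2. ] [-27.8  29.1]
[ 592.7 -140.7    2. ] [-27.9 -19.2]
[-138.8    8.3]
```

Request:
{"method": "drive_tool", "body": {
  "commands": [
    [0.02,0.004,0,0,0,0,0],
    [0.02,0.008,0,0,0,0,0],
    [0.02,0.012,0,0,0,0,0],
    [0.02,0.016,0,0,0,0,0],
    [0.02,0.019,0,0,0,0,0],
    [0.02,0.022,0,0,0,0,0]
  ]
}}

```text
t: 5.1
tcp_pos: [502.2, -119.0, 75.9]
tcp_rot: [-0.707, -0.022, 0.023, 0.707]
wrist_force: [-1.0, -0.4, 0.2]
width: 20.5
```

Request:
{"method": "drive_tool", "body": {
  "commands": [
    [0.02,0.001,0,0,0,0,0],
    [0.02,0.002,0,0,0,0,0]
  ]
}}

```text
t: 5.3
tcp_pos: [503.9, -118.9, 76.0]
tcp_rot: [-0.707, -0.022, 0.023, 0.707]
wrist_force: [-1.7, 0.0, 1.2]
width: 20.0
```

Request:
{"method": "drive_tool", "body": {
  "commands": [
    [0.02,0.001,0,0,0,0,0],
    [0.02,0.002,0,0,0,0,0]
  ]
}}

```text
t: 5.5
tcp_pos: [505.9, -118.8, 76.0]
tcp_rot: [-0.707, -0.022, 0.022, 0.707]
wrist_force: [-2.0, -0.5, 1.8]
width: 19.9
```

Request:
{"method": "drive_tool", "body": {
  "commands": [
    [0.02,0.001,0,0,0,0,0],
    [0.02,0.002,0,0,0,0,0]
  ]
}}

```text
t: 5.7
tcp_pos: [507.9, -118.6, 76.0]
tcp_rot: [-0.707, -0.022, 0.022, 0.707]
wrist_force: [-1.0, -0.3, 1.0]
width: 20.0
```

Request:
{"method": "drive_tool", "body": {
  "commands": [
    [0.02,0.001,0,0,0,0,0],
    [0.02,0.002,0,0,0,0,0]
  ]
}}

```text
t: 5.9
tcp_pos: [510.0, -118.5, 76.0]
tcp_rot: [0.707, 0.022, -0.022, -0.707]
wrist_force: [-2.0, 1.1, 1.4]
width: 19.7
```

Request:
{"method": "drive_tool", "body": {
  "commands": [
    [0.02,0.001,0,0,0,0,0],
    [0.02,0.002,0,0,0,0,0]
  ]
}}

```text
t: 6.1
tcp_pos: [511.9, -118.4, 75.9]
tcp_rot: [0.707, 0.022, -0.022, -0.707]
wrist_force: [-2.0, 0.1, 1.9]
width: 20.0
```

Request:
{"method": "drive_tool", "body": {
  "commands": [
    [0.02,0.001,0,0,0,0,0],
    [0.02,0.0015,0,0,0,0,0]
  ]
}}

```text
t: 6.3
tcp_pos: [513.5, -118.3, 75.9]
tcp_rot: [0.707, 0.022, -0.022, -0.707]
wrist_force: [-0.8, -0.4, 0.5]
width: 19.8
```

Request:
{"method": "drive_tool", "body": {
  "commands": [
    [0.02,0.001,0,0,0,0,0],
    [0.02,0.0015,0,0,0,0,0]
  ]
}}

```text
t: 6.5
tcp_pos: [515.0, -118.2, 75.9]
tcp_rot: [0.707, 0.022, -0.022, -0.707]
wrist_force: [-1.8, -0.8, 1.1]
width: 20.0
```

Request:
{"method": "drive_tool", "body": {
  "commands": [
    [0.02,0.001,0,0,0,0,0],
    [0.02,0.0015,0,0,0,0,0]
  ]
}}

```text
t: 6.7
tcp_pos: [516.5, -118.0, 75.9]
tcp_rot: [0.707, 0.022, -0.022, -0.707]
wrist_force: [-0.5, -0.3, 0.6]
width: 20.2
```

Request:
{"method": "drive_tool", "body": {
  "commands": [
    [0.02,0.001,0,0,0,0,0],
    [0.02,0.0015,0,0,0,0,0]
  ]
}}

```text
t: 6.9
tcp_pos: [518.0, -118.0, 75.9]
tcp_rot: [0.707, 0.022, -0.022, -0.707]
wrist_force: [-1.0, -0.0, 0.3]
width: 20.0
```

Request:
{"method": "drive_tool", "body": {
  "commands": [
    [0.02,0.001,0,0,0,0,0],
    [0.02,0.0015,0,0,0,0,0]
  ]
}}

```text
t: 7.1
tcp_pos: [519.5, -117.9, 75.9]
tcp_rot: [0.707, 0.022, -0.022, -0.707]
wrist_force: [-1.1, -0.5, 1.3]
width: 19.9
```

Request:
{"method": "drive_tool", "body": {
  "commands": [
    [0.02,0.001,0,0,0,0,0],
    [0.02,0.0015,0,0,0,0,0]
  ]
}}

```text
t: 7.3
tcp_pos: [521.0, -117.8, 75.9]
tcp_rot: [0.707, 0.022, -0.022, -0.707]
wrist_force: [-0.9, -0.8, 1.1]
width: 20.2
```

Run:
```python
from h import *
for n,(x,y,w,h) in dict(side=(150,140,240,180)).items():
    d=snap(n,n+'3'); c=d['pixels'][y:y+h,x:x+w]
    cv2.imwrite(f'pics/{n}3_crop.png',cv2.cvtColor(cv2.resize(c,None,fx=3.3,fy=3.3,interpolation=cv2.INTER_CUBIC),cv2.COLOR_RGB2BGR))
o=telemetry.get_obs();print(o['tcp_pos'],o['wrist_force'])
```

```text
[ 521.04646485 -117.80064665   75.94888925] [-0.56110436 -0.11170839  0.01422922]
```

View pics/side3_crop.png

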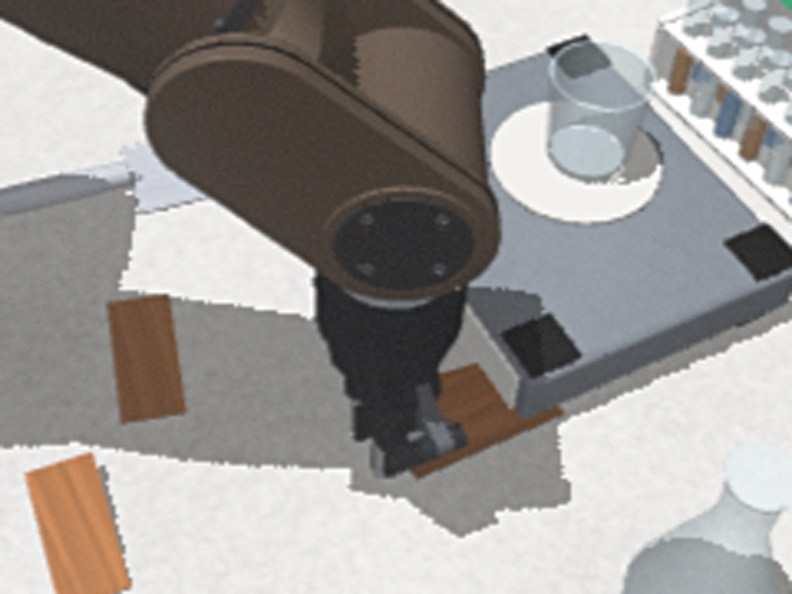

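The side view shows the wedge entering under the corner, its right tip corner near crop (560,410). The pad is still at (541,345), so the stirrer has not moved. There is no snug resistance yet.

Request:
{"method": "drive_tool", "body": {
  "commands": [
    [0.02,0.001,0,0,0,0,0],
    [0.02,0.0015,0,0,0,0,0]
  ]
}}

```text
t: 7.55
tcp_pos: [522.4, -117.7, 75.9]
tcp_rot: [-0.707, -0.022, 0.023, 0.707]
wrist_force: [-2.5, -0.1, 0.4]
width: 19.8
```

Request:
{"method": "drive_tool", "body": {
  "commands": [
    [0.02,0.001,0,0,0,0,0],
    [0.02,0.0015,0,0,0,0,0]
  ]
}}

```text
t: 7.75
tcp_pos: [523.1, -117.6, 75.9]
tcp_rot: [-0.707, -0.022, 0.024, 0.707]
wrist_force: [-6.9, -0.9, 5.3]
width: 19.6
```

Request:
{"method": "drive_tool", "body": {
  "commands": [
    [0.02,0.001,0,0,0,0,0],
    [0.02,0.0015,0,0,0,0,0]
  ]
}}

```text
t: 7.95
tcp_pos: [523.7, -117.5, 75.9]
tcp_rot: [-0.706, -0.02, 0.025, 0.707]
wrist_force: [-8.4, -1.9, 6.4]
width: 19.8
```

Resistance jumped to about 8 N, so the wedge is snug. I'll back off and look.

Request:
{"method": "drive_tool", "body": {
  "commands": [
    [0.02,-0.002,0,0,0,0,0],
    [0.02,-0.01,0,0,0,0,0],
    [0.02,-0.03,0,0,0,0,0],
    [0.0,-0.03,-0.03,0,0,0,0],
    [0.0,-0.03,-0.08,0,0,0,0],
    [0.0,-0.06,-0.12,0,0,0,0],
    [0.0,-0.06,-0.12,0,0,0,0],
    [0.0,-0.06,-0.12,0,0,0,0]
  ]
}}

```text
t: 8.75
tcp_pos: [465.7, -121.6, 197.5]
tcp_rot: [0.707, 0.024, -0.021, -0.706]
wrist_force: [-0.5, 0.9, 0.5]
width: -0.0
```

```bash
cat >> h.py <<'E'
def pads(fn):
    n=fn[:-1]; d=load(fn); x,y,w,h=dict(top=(225,85,130,115),side=(245,140,160,130))[n]
    c=cv2.resize(d['pixels'][y:y+h,x:x+w],None,fx=4,fy=4,interpolation=cv2.INTER_CUBIC)
    th={'top':50,'side':50}[n]
    for k in cv2.findContours((c.max(2)<th).astype(np.uint8),0,2)[0]:
        if 1000<cv2.contourArea(k)<6000:
            r=cv2.minAreaRect(k); p=((r[0][0]+.5)/4-.5+x,(r[0][1]+.5)/4-.5+y); print(fn,np.round(p,1),ray(d,*p,59).round(1))
E
python3 - <<'E'
from h import *
for n,(x,y,w,h) in dict(top=(225,85,190,160),side=(150,140,240,180)).items():
    d=snap(n,n+'4'); c=d['pixels'][y:y+h,x:x+w]; pads(n+'0'); pads(n+'4')
    cv2.imwrite(f'pics/{n}4_crop.png',cv2.cvtColor(cv2.resize(c,None,fx=3.3,fy=3.3,interpolation=cv2.INTER_CUBIC),cv2.COLOR_RGB2BGR))
o=telemetry.get_obs();print(o['tcp_pos'],o['wrist_force'],o['width'])
print(delta([*FOOT,160],YAW,1))
E
```

```text
top0 [244.1 175.1] [607.6  79.5  59. ]
top0 [330.6 167.1] [ 620.4 -120.    59. ]
top0 [238.7 109.9] [766.2  89.8  59. ]
top0 [322.8 101.8] [ 779.  -109.6   59. ]
top4 [330.2 167.4] [ 619.7 -119.1   59. ]
side0 [313.6 244.2] [ 617.8 -119.5   59. ]
side0 [273.5 220. ] [572.8 -37.7  59. ]
side0 [380.8 216. ] [ 776.7 -109.4   59. ]
side0 [260.3 200.5] [569.6  19.8  59. ]
side0 [264.3 177.6] [605.   79.1  59. ]
side4 [273.5 219.9] [573.  -37.6  59. ]
side4 [380.9 215.9] [ 776.9 -109.3   59. ]
side4 [249.9 159.9] [598.  144.7  59. ]
[ 464.97434559 -121.00478364  194.71115699] [-1.00965115 -0.52663496 -0.64731255] 0.04337521430820874
(array([154.1,  34.5,  -8.6]), array([-0.06, -0.04, -0.07]))
```

View pics/side4_crop.png

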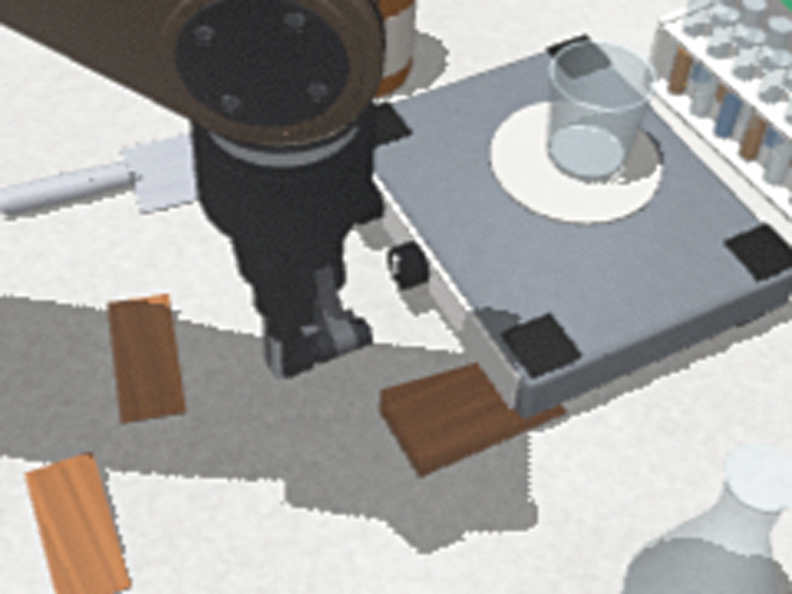

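View pics/top4_crop.png

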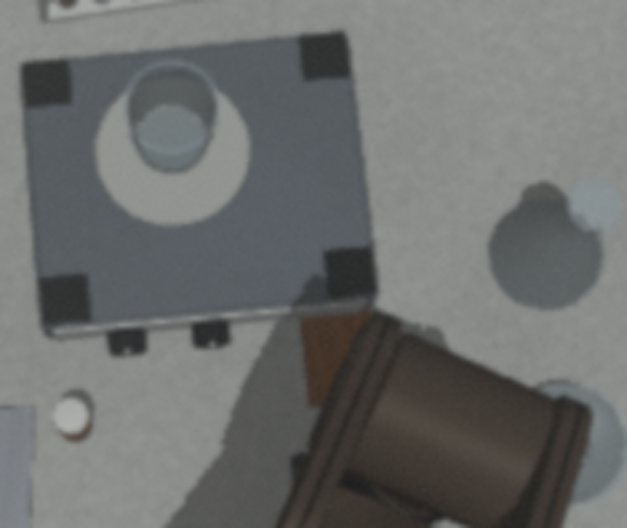

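Both views show the wedge square under the corner, heel at side crop (400,430), with the pads and glassware where they were. Next I shut the fingers, move over the pad and press.

Request:
{"method": "drive_tool", "body": {
  "commands": [
    [0,0.04,0.01,-0.002,0,0,0],
    [0,0.08,0.02,-0.004,0,0,0],
    [0,0.12,0.03,-0.006,0,0,0],
    [0,0.154,0.035,-0.0086,0,0,0],
    [0,0.154,0.04,-0.0086,0,0,0],
    [0,0.154,0.04,-0.0086,0,0,0],
    [0,0.154,0.04,-0.0086,0,0,0]
  ]
}}

```text
t: 9.55
tcp_pos: [618.3, -119.7, 153.8]
tcp_rot: [-0.706, -0.021, 0.024, 0.707]
wrist_force: [-0.8, 0.1, -1.0]
width: -0.3
```

Run:
```python
from h import *
for n,(x,y,w,h) in dict(side=(210,140,180,150)).items():
    d=snap(n,n+'5'); c=d['pixels'][y:y+h,x:x+w]
    cv2.imwrite(f'pics/{n}5_crop.png',cv2.cvtColor(cv2.resize(c,None,fx=3.9,fy=3.9,interpolation=cv2.INTER_CUBIC),cv2.COLOR_RGB2BGR))
o=telemetry.get_obs();print(o['tcp_pos'],o['wrist_force'],o['width'],delta([*FOOT,133],YAW,1))
```

```text
[ 618.44167919 -119.86816195  154.73137978] [ 0.12904288  0.3501157  -0.20084472] -0.1655253804297065 (array([ 0.9, 21.7, -0. ]), array([-0.06, -0.04, -0.14]))
```

View pics/side5_crop.png

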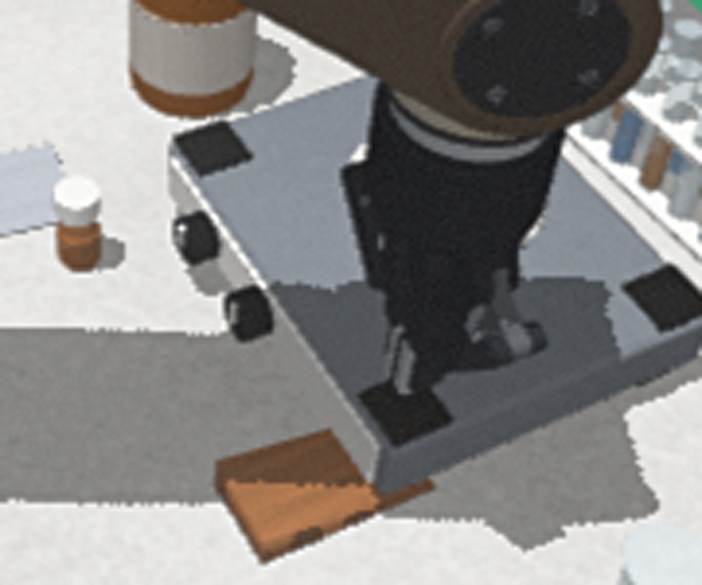

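The side view shows the shut fingertips just over the corner pad at crop (405,405). I'll descend slowly.

Request:
{"method": "drive_tool", "body": {
  "commands": [
    [0,0.001,0.008,0,0,0,0],
    [0,0.001,0.016,0,0,0,0],
    [0,0.001,0.02,0,0,0,0],
    [0,0.001,0.02,0,0,0,0]
  ]
}}

```text
t: 10.0
tcp_pos: [619.9, -119.9, 134.7]
tcp_rot: [-0.706, -0.022, 0.023, 0.707]
wrist_force: [-1.1, -0.7, -0.4]
width: 0.2
```

Request:
{"method": "drive_tool", "body": {
  "commands": [
    [0,0,0.001,0,0,0,0],
    [0,0,0.001,0,0,0,0]
  ]
}}

```text
t: 10.2
tcp_pos: [620.8, -120.2, 135.1]
tcp_rot: [0.707, 0.023, -0.022, -0.707]
wrist_force: [0.5, -0.4, 0.8]
width: 0.0
```

Request:
{"method": "drive_tool", "body": {
  "commands": [
    [0,0,0.001,0,0,0,0],
    [0,0,0.001,0,0,0,0]
  ]
}}

```text
t: 10.4
tcp_pos: [620.8, -120.1, 134.0]
tcp_rot: [0.707, 0.022, -0.022, -0.707]
wrist_force: [-0.6, 0.3, -1.1]
width: -0.1
```

Request:
{"method": "drive_tool", "body": {
  "commands": [
    [0,0,0.001,0,0,0,0],
    [0,0,0.001,0,0,0,0]
  ]
}}

```text
t: 10.6
tcp_pos: [620.7, -120.0, 132.8]
tcp_rot: [-0.707, -0.022, 0.023, 0.707]
wrist_force: [-0.1, 0.0, -0.1]
width: 0.2
```

Request:
{"method": "drive_tool", "body": {
  "commands": [
    [0,0,0.001,0,0,0,0],
    [0,0,0.001,0,0,0,0]
  ]
}}

```text
t: 10.8
tcp_pos: [620.6, -120.0, 131.8]
tcp_rot: [-0.707, -0.022, 0.022, 0.707]
wrist_force: [0.2, -0.4, -1.1]
width: -0.1
```

Request:
{"method": "drive_tool", "body": {
  "commands": [
    [0,0,0.0005,0,0,0,0],
    [0,0,0.0005,0,0,0,0]
  ]
}}

```text
t: 11.0
tcp_pos: [620.7, -120.1, 131.7]
tcp_rot: [-0.707, -0.022, 0.022, 0.707]
wrist_force: [-1.4, -0.4, 3.2]
width: 0.2
```

Contact is at TCP z of about 131.8, which matches the expected 132 (59 + 73). I'll press harder in small steps.

Request:
{"method": "drive_tool", "body": {
  "commands": [
    [0,0,0.0005,0,0,0,0],
    [0,0,0.0005,0,0,0,0]
  ]
}}

```text
t: 11.2
tcp_pos: [620.8, -120.1, 131.7]
tcp_rot: [-0.707, -0.022, 0.023, 0.707]
wrist_force: [-2.2, 1.2, 4.8]
width: -0.2
```

Request:
{"method": "drive_tool", "body": {
  "commands": [
    [0,0,0.0005,0,0,0,0],
    [0,0,0.0005,0,0,0,0]
  ]
}}

```text
t: 11.4
tcp_pos: [620.8, -120.1, 131.6]
tcp_rot: [-0.707, -0.022, 0.023, 0.707]
wrist_force: [-4.0, 0.5, 6.9]
width: 0.2
```

Request:
{"method": "drive_tool", "body": {
  "commands": [
    [0,0,0.0005,0,0,0,0],
    [0,0,0.0005,0,0,0,0],
    [0,0,0.0005,0,0,0,0]
  ]
}}

```text
t: 11.7
tcp_pos: [620.8, -120.1, 131.6]
tcp_rot: [-0.707, -0.022, 0.023, 0.707]
wrist_force: [-4.9, 1.2, 10.0]
width: -0.0
```

The corner gives only about 0.2 mm up to 10 N. I'll relieve the side load a little and hold.

Request:
{"method": "drive_tool", "body": {
  "commands": [
    [0,-0.0005,0,0,0,0,0],
    [0,-0.001,0,0,0,0,0],
    [0,-0.001,0,0,0,0,0],
    [0,-0.001,0,0,0,0,0],
    [0,-0.001,0,0,0,0,0]
  ]
}}

```text
t: 12.2
tcp_pos: [620.6, -120.1, 131.6]
tcp_rot: [0.707, 0.023, -0.022, -0.707]
wrist_force: [-1.0, 1.0, 6.7]
width: -0.1
```

Run:
```python
from h import *
for n,(x,y,w,h) in dict(top=(180,50,240,190),side=(180,140,220,160)).items():
    d=snap(n,n+'6'); c=d['pixels'][y:y+h,x:x+w]; pads(n+'6')
    cv2.imwrite(f'pics/{n}6_crop.png',cv2.cvtColor(cv2.resize(c,None,fx=3.1,fy=3.1,interpolation=cv2.INTER_CUBIC),cv2.COLOR_RGB2BGR))
o=telemetry.get_obs();print(o['tcp_pos'],o['wrist_force'])
```

```text
top6 [319.3 169.6] [615.3 -94.   59. ]
side6 [273.5 219.9] [573.  -37.6  59. ]
side6 [380.9 216. ] [ 776.8 -109.5   59. ]
side6 [260.3 200.5] [569.5  19.9  59. ]
[ 620.54831685 -120.10647822  131.61053104] [-2.02525443  0.66502818  6.82199345]
```

View pics/side6_crop.png

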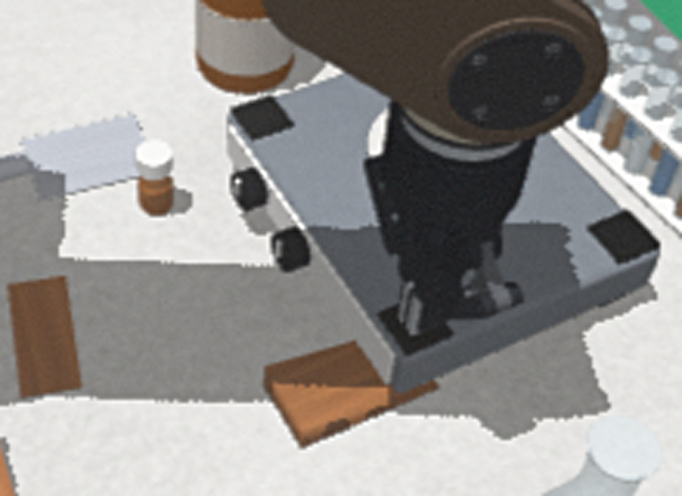

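View pics/top6_crop.png

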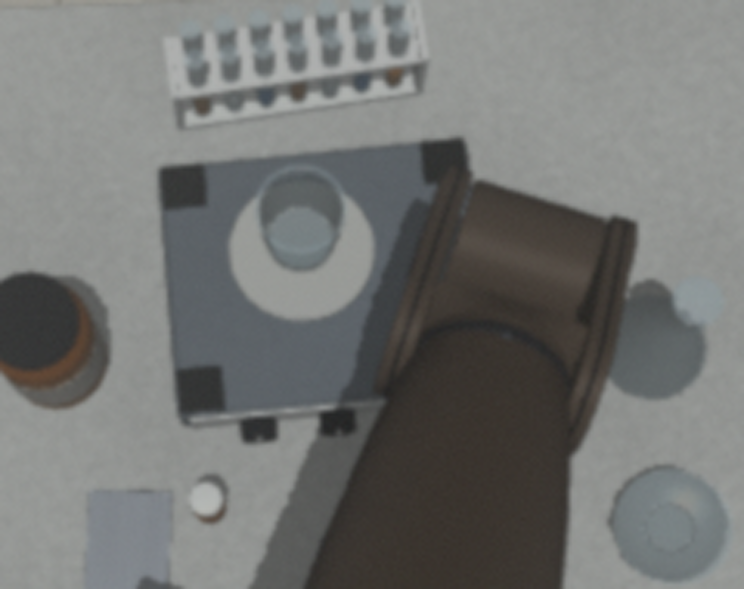

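Everything stands in place: the fingertips are on the pad at side crop (415,325), the wedge is under the foot, and the beaker and flask are untouched. The press reads 6.8 N, so I'll add a little margin and hold.

Request:
{"method": "drive_tool", "body": {
  "commands": [
    [0,0,0.0005,0,0,0,0],
    [0,0,0.001,0,0,0,0],
    [0,-0.0003,0.001,0,0,0,0],
    [0,-0.0003,0.001,0,0,0,0],
    [0,-0.0003,0.001,0,0,0,0],
    [0,-0.0003,0.001,0,0,0,0],
    [0,-0.0003,0.001,0,0,0,0],
    [0,-0.0003,0.001,0,0,0,0],
    [0,-0.0003,0.001,0,0,0,0],
    [0,-0.0003,0.001,0,0,0,0]
  ]
}}

```text
t: 13.3
tcp_pos: [620.5, -120.1, 131.5]
tcp_rot: [0.707, 0.023, -0.022, -0.707]
wrist_force: [-2.7, 1.9, 10.6]
width: 0.1
```

Request:
{"method": "drive_tool", "body": {
  "commands": [
    [0,0,0,0,0,0,0],
    [0,0,0,0,0,0,0],
    [0,0,0,0,0,0,0],
    [0,0,0,0,0,0,0],
    [0,0,0,0,0,0,0]
  ]
}}

```text
t: 13.8
tcp_pos: [620.5, -120.1, 131.5]
tcp_rot: [0.707, 0.023, -0.022, -0.707]
wrist_force: [-4.0, 2.9, 11.1]
width: -0.3
```

Run:
```python
from h import *
o=telemetry.get_obs();print(o['t'],o['tcp_pos'],o['wrist_force'])
print(job_done())
```

```text
13.8 [ 620.50677702 -120.12611059  131.53102557] [-4.02780136  2.86003386 11.09014125]
the job is handed in; nothing more can be done
None
```

The stirrer no longer rocks, and I handed the job in at 13.8 s with the fingertips still pressing the corner pad at about 11 N.

- **Wedge:** I pushed the largest wedge, thin end first, under the near-right foot until the resistance jumped from about 1 N to about 8 N. I then backed off and pressed down on the corner pad with the fingers shut.
- **Press:** The corner gave only about 0.3 mm between first contact and 11 N, well under the 1 mm allowed. Contact came at the height expected for a level stirrer (59 mm).
- **Scene:** The far-right corner pad stayed within about 0.2 mm in the side view, and the glassware and other things looked unmoved. The last pictures were taken at about 7 N, just before I raised the press to 11 N.

Three things were less clean:
- **Wedge offset:** The wedge sits about 6 mm left of the foot's centre line, but the foot is still fully on it.
- **Side load:** A side force of about 4–5 N remained during the final press, with no movement seen.
- **Pad covered:** The gripper hid the pressed pad from the top camera at the end, so that check rests on the tool height and the side view.

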